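Offer the film reel up to its spindle in the pull-out tray

ROBOT

A 6-joint arm with a two-finger parallel gripper is mounted at the origin on the work surface. World frame = base frame: x ahead of the robot, y to its left, z up, the work surface at z = 0. Lengths are in m, angles in rad, forces in N, time in s.
With the tool pointing down it reaches from about 0.275 to 0.75 m from the base axis. Payload 10.2 kg.
Tool frame: the origin (TCP) lies on the centre line of the jaws, within the pads' length; the fingertips stand 8 mm ahead of it and the grasp point (between the pads) lies 11 mm behind it; z points along the fingers, y is the direction in which the jaws open and shut (so a half turn about z gives the same grasp; the last joint's range is limited). The gripper opens to 88 mm and grips with 3 to 60 N. Pads are 18 mm wide; open, the fingers measure 123 mm over their backs; the gripper's body (75 mm by 187 mm) begins 45 mm behind the grasp point.
Start: joints at [0.917, 0.313, 1.498, -0, 1.331, -0.223], TCP at [0.219, 0.477, 0.247] pointing down, gripper open.
Joint ranges: [-2.94, 2.94], [-0.97, 2.17], [0.19, 2.56], [-1.23, 4.37], [0.02, 3.11], [-2.88, 2.88]. Speed limits (rad/s): [2.39, 2.39, 3.01, 3.14, 3.14, 3.14].

INTERFACE

Orientations are given as a unit quaternion [x, y, z, w].
In Python, from cell import ctrl gives the robot as it stands.
- The arm moves only by the shell command python3 -m jog 'ROWS' [FORCE]. ROWS is JSON, one flat list of numbers, 7 for each row, row after row: the turn, a rotation vector about the world's x, y, z in rad, then the shift along the world's x, y, z in m, then the finger opening in m, from 0 to 0.0881. In form: [ax, ay, az, x, y, z, fingers, ax, ay, az, x, y, z, fingers, ...]. A call has 1 to 5 rows; each row is the pose to reach, as a shift and turn from the pose commanded when the call began; what a row does not reach only later rows make up. A row lasts 1/10 s, in which the tool goes at most 50 mm and 8.59 degrees, less where a joint would pass 70% of its speed; a pose out of reach is approached as far as the arm can. A call with a gripper value outside its range is refused whole. The fingers move at their own pace and stop on an object; FORCE is the grip in N (left out, the last holds). Time passes only in rows, so rows that repeat a pose let the fingers close. It gives the time, the measured TCP pose, the force and the opening at its end, in the units of the state.
- ctrl.observe(): the state, without advancing time (a new reading comes with each control period).
- ctrl.read_camera(name): name is "side" or "top"; returns a dict with "frame" (420x560x3 uint8, blue, green, red), "fovy" (degrees; the focal length in pixels is half the picture's height over the tangent of half this angle, whatever the lens; pixels are square), "cx", "cy" (the principal point, pixels), "k1" (the pictures are not rectified: a ray, as slopes to the right and down, at radius r is drawn at 1 + k1 r^2 times it, then the intrinsics apply), "extrinsics" (4x4, takes a point from camera to world coordinates). Camera axes: x right, y down, z forward; pixel columns grow to the right and rows downward; lengths in m; the calibration is good to about 2 mm. A picture is of the moment at which its call begins. There is no depth.
- ctrl.hand_in(): hands the job in, once; it reports no verdict.
The state is a dict: "time_s": time; "q": joint angles; "joint_vel": joint speeds; "tau": joint torques, N m; "ee_pos": TCP position; "tcp_rot": TCP orientation; "contact_force": force on the tool from outside, world axes, zero at the start; "moment": the same for the moment, N m; "opening": finger opening in m.
Only numpy, scipy, OpenCV 4.12 (cv2) and the standard library are available. Lean on these libraries where they do the work, as an engineer would, in place of code of your own. Each camera call takes 0.05 s, during which the arm holds its last target. There are 200 camera calls.

TASK

Pull the white acrylic tray of the drawer unit all the way open by its handle. Then lift the steel reel by its stem, carry it over the canisters and the tray's walls without knocking anything, and finish still holding it level and centred about a centimetre above the tip of the red spindle in the tray, so that I can look between them. Do not let the reel touch the tray or the drawer unit, do not let go, and leave the canisters and the winder crank where they stand.

Things in the scene. Friction and masses are not known exactly. Their poses are not given: they have to be found in the camera images.
- tray (a joint): How far the tray is pulled out of the drawer unit, in m: 0 shut, 0.14 at its stop. It starts 0 to 0.015 out. It slides level along the unit's -x axis (towards the robot), with about 1.5 N of friction plus light damping (about 6 N per m/s), and stays where it is left.
- unit: The small grey drawer unit with a light wooden top, fixed: 240 mm deep (x), 160 wide (y), 120 high. Origin at the centre of its underside, front face 120 mm along its -x. Its top section is the white tray: an open box 217 mm long, 140 wide, side walls 4 mm thick with tops 94 mm above the work surface, front panel 8 mm thick, 148 wide, top at 106 mm, flush with the unit's front when shut.
- handle: The tray's handle, origin at the bar's middle: a dark steel round bar 10 mm in diameter and 90 mm long along the unit's y axis, 42 mm out from the tray's front panel (37 mm free behind the bar), 92 mm above the work surface (28 mm below the unit's top). It moves with the tray; axes as the unit's.
- spindle_tip (a point): Tip of the red upright spindle in the tray, 100 mm above the work surface: 12 mm across with a 7 mm tapered tip, 38 mm tall over the tray's floor, on the tray's centre line, 66 mm behind its front face and 108 mm behind the handle bar. It moves with the tray; shut, it is under the unit's top; fully out, it stands 74 mm in front of the unit's face. Axes as the unit's.
- reel: The stainless steel film reel, loose, 0.11 to 0.22 kg, standing flat at the robot's left or right: wire flanges 84 mm across, 45 mm high, on a hollow core with an 18 mm bore open below and a 26 mm collar on top. On its axis a dark steel lifting stem, 16 mm across, rises from 46 to 90 mm above the underside: grip it there, from above. Origin at the centre of the underside (bore's mouth), z up.
- canister0: A smoke-grey plastic film canister with a black cap, 33 mm across at the cap, 51 mm tall, standing upright at the left of the drawer unit's front; origin at the centre of its underside. Bystander and obstacle: leave it where it stands.
- canister1: A smoke-grey plastic film canister with a black cap, 33 mm across at the cap, 51 mm tall, standing upright at the left of the drawer unit's front; origin at the centre of its underside. Bystander and obstacle: leave it where it stands.
- canister2: A smoke-grey plastic film canister with a black cap, 33 mm across at the cap, 51 mm tall, standing upright at the right of the drawer unit's front; origin at the centre of its underside. Bystander and obstacle: leave it where it stands.
- crank: The chunky plastic film winder crank, loose: black base 70 x 44 mm, 48 mm high with an orange knob on its arm; origin at the centre of its underside. It stands on the side of the drawer unit opposite the reel. Bystander: leave it where it stands.

How it is judged:
On the way, in this order (a step that is already met when the one before it is completed fails the run):
1. the tray is drawn out by the fingers on its handle (value of joint tray between 0.03 and 0.125 m and contact force between the fingers and handle above 0.5 N), for 0.05 s.
2. the tray is pulled out to within 12 mm of its stop, the reel still standing on the shelf (value of joint tray above 0.128 m and height (world z) of reel below 0.02 m), for 0.2 s.
3. the reel is lifted clear of the canisters' height, in the fingers (height (world z) of reel above 0.06 m and contact force between the fingers and reel above 0.5 N), for 0.2 s.
At the end, for the whole second after the job is handed in: Tray within 12 mm of its stop; reel held still in the fingers, within 0.10 rad of upright, underside 3 to 22 mm above the spindle tip, axis within 7 mm of it, touching neither tray nor unit; canisters and crank upright (0.2 rad) and within 20 mm of their starts (value of joint tray above 0.128 m and horizontal distance between reel and spindle_tip below 0.007 m and z of reel in the frame of spindle_tip between 0.003 and 0.022 m and angle between reel's own z axis and vertical below 0.1 rad and linear speed of reel below 0.02 m/s and contact force between the fingers and reel above 0.5 N and contact force between reel and unit below 0.05 N and distance of each of canister0, canister1, canister2, crank from where it was at the start of the episode below 0.02 m and angle between each of canister0, canister1, canister2, crank's own z axis and vertical below 0.2 rad); the arm keeps its last pose, push and grip.
It fails at once if the reel touches the tray, its spindle or the drawer unit (contact force between reel and unit above 0.5 N).
It fails at once if a canister or the winder crank is knocked over or shifted by more than 20 mm (distance of any of canister0, canister1, canister2, crank from where it was at the start of the episode above 0.02 m or angle between any of canister0, canister1, canister2, crank's own z axis and vertical above 0.4 rad).
It fails at once if the reel is toppled (angle between reel's own z axis and vertical above 0.6 rad).
It also fails if it takes over 64 s, if anything falls off the work surface, if the arm or the gripper's body presses on something with over 40 N, if the wrist force passes 120 N, or if a joint passes its speed limit or range.

## Working session

There is one attempt and no reset: what is moved stays moved. The work goes in short steps, Python scripts to look and compute and a shell command to move; the robot and the scene stay as the last step left them, time stands still between calls to the robot, and variables do not carry over. Pictures are saved under pics/ and viewed, about 8 in all and at most 12, crops included, and the job is handed in when it is done.

```bash
ls; mkdir -p pics
cat > h.py <<'E'
import numpy as np, cv2, json
from cell import ctrl
def shot(name,save=None):
    c=ctrl.read_camera(name)
    if save: cv2.imwrite('pics/'+save,c['frame'])
    return c
def K(c):
    f=210/np.tan(np.radians(c['fovy'])/2); return np.array([[f,0,c['cx']],[0,f,c['cy']],[0,0,1.]]),np.array([c['k1'],0,0,0,0.])
def ray(c,uv):
    k,d=K(c); p=cv2.undistortPoints(np.array([[uv]],float),k,d)[0,0]
    T=np.array(c['extrinsics']); return T[:3,3],T[:3,:3]@np.array([p[0],p[1],1])
def onz(c,uv,z):
    o,r=ray(c,uv); return o+r*(z-o[2])/r[2]
def proj(c,P):
    k,d=K(c); T=np.linalg.inv(np.array(c['extrinsics']))
    return cv2.projectPoints(np.array(P,float).reshape(-1,1,3),cv2.Rodrigues(T[:3,:3])[0],T[:3,3],k,d)[0][:,0]
E
python3 - <<'E'
from h import *
a=shot('top','t0.png');b=shot('side','s0.png')
for c in(a,b):print(np.round(c['extrinsics'],3).tolist(),c['fovy'],c['cx'],c['cy'],c['k1'])
print(ctrl.observe())
E
```

```text
pics
[[-0.009, -0.997, 0.079, 0.519], [-1.0, 0.011, 0.024, -0.02], [-0.024, -0.079, -0.997, 1.328], [0.0, 0.0, 0.0, 1.0]] 49.09560304962344 276.76345953929973 202.45579113233342 0.03624297264809276
[[-0.856, -0.362, 0.369, 0.274], [-0.517, 0.604, -0.606, 0.555], [-0.003, -0.71, -0.704, 0.756], [0.0, 0.0, 0.0, 1.0]] 56.57708690799083 273.8462100393358 206.76098505177936 -0.009850928695661187
{'time_s': 0.1, 'q': array([ 9.16580313e-01,  3.13372494e-01,  1.49832067e+00, -1.78290293e-05,
        1.33098422e+00, -2.23430744e-01]), 'joint_vel': array([ 0.00104528, -0.00094013, -0.00169145,  0.00122077, -0.00159362,
        0.00039918]), 'tau': array([ 1.31626275e-03, -4.02818298e+01, -2.52645975e+01,  6.94930251e-02,
        3.41886270e-02, -1.01748180e-04]), 'ee_pos': array([0.21913922, 0.47686205, 0.24624454]), 'tcp_rot': array([ 2.13728903e-01,  9.76892861e-01, -4.94660178e-04, -2.22601281e-04]), 'contact_force': array([ 0.05514283,  0.39238826, -0.31806132]), 'moment': array([-0.00140048,  0.02206395, -0.01171385]), 'opening': 0.08790601651479993}
```

View pics/t0.png

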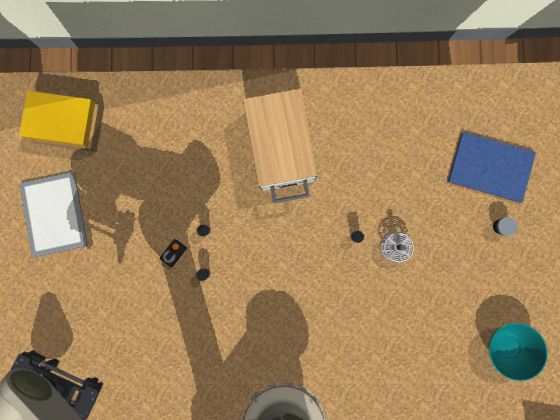

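View pics/s0.png

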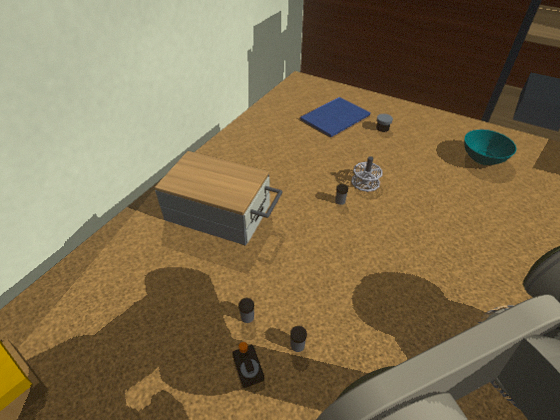

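Top view: the unit has its front edge at about (288,184) and its handle at (291,197). The reel is at (398,247), canisters at (358,237), (203,230) and (203,274), and the crank at (173,252). Next I'll measure these.

```bash
cat > m.py <<'E'
from h import *
a=shot('top');b=shot('side');f=a['frame']
cv2.imwrite('pics/c0.png',np.hstack([cv2.resize(f[165:215,245:325],None,fx=5,fy=5,interpolation=cv2.INTER_CUBIC),cv2.resize(f[215:265,345:425],None,fx=5,fy=5,interpolation=cv2.INTER_CUBIC)]))
g=b['frame']
cv2.imwrite('pics/c1.png',np.hstack([cv2.resize(g[170:240,230:300],None,fx=5.7,fy=5.7,interpolation=cv2.INTER_CUBIC),cv2.resize(g[140:210,325:395],None,fx=5.7,fy=5.7,interpolation=cv2.INTER_CUBIC)]))
hsv=cv2.cvtColor(f,cv2.COLOR_BGR2HSV)
# rough
for n,uv,z in [('top corner FL',(261,187),.12),('FR',(315,177),.12),('BL',(245,99),.12),('BR',(300,89),.12),('handle',(291,197),.092),('reel',(398,247),.045),('c2',(358,237),.051),('c0',(203,230),.051),('c1',(203,274),.051),('crank',(173,252),.04)]:
    print(n,onz(a,uv,z).round(4))
# dark caps
m=((f.max(2)<45)).astype(np.uint8)
for n,(u,v) in dict(c2=(358,237),c0=(203,230),c1=(203,274)).items():
    w=m[v-10:v+11,u-10:u+11]; M=cv2.moments(w,True); uv=(u-10+M['m10']/M['m00'],v-10+M['m01']/M['m00']); print(n,M['m00'],np.round(uv,1),onz(a,uv,.051).round(4))
E
python3 m.py
```

```text
top corner FL [0.6561 0.0503 0.12  ]
FR [ 0.6809 -0.0927  0.12  ]
BL [0.8939 0.0916 0.12  ]
BR [ 0.9187 -0.0561  0.12  ]
handle [ 0.6312 -0.0289  0.092 ]
reel [ 0.4938 -0.3219  0.045 ]
c2 [ 0.5221 -0.2123  0.051 ]
c0 [0.5455 0.2165 0.051 ]
c1 [0.4244 0.216  0.051 ]
crank [0.4853 0.3023 0.04  ]
c2 81.0 [357.1 236.1] [ 0.5245 -0.21    0.051 ]
c0 92.0 [202.8 229.8] [0.5461 0.2171 0.051 ]
c1 96.0 [202.2 274.1] [0.4241 0.2182 0.051 ]
```

View pics/c0.png

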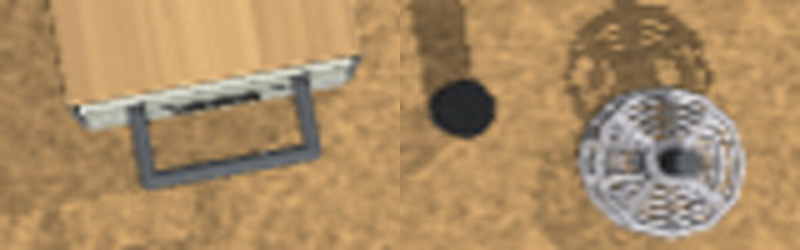

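View pics/c1.png

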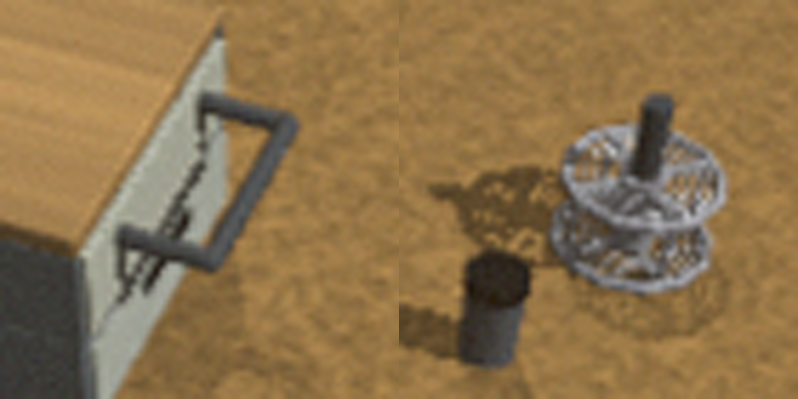

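Run:
```python
from h import *
a=shot('top');b=shot('side')
p=[onz(a,u,.092) for u in((274.6,201.6),(308.6,196.0))]
q=[onz(b,(230+u/5.7,170+v/5.7),.092) for u,v in((210,262),(292,120))]
for e in(p,q):
  d=e[0]-e[1];print('bar',np.round(e,4).tolist(),'mid',((e[0]+e[1])/2).round(4),'len',np.linalg.norm(d).round(4),'yaw',np.arctan2(-d[0],d[1]).round(3))
print('flange',onz(a,(397.7,247.6),.042).round(4))
print('stem top T',onz(a,(402.5,247),.09).round(4),'S',onz(b,(325+(656-399)/5.7,140+101/5.7),.09).round(4))
print('stem base S (z.046)',onz(b,(325+(648-399)/5.7,140+176/5.7),.046).round(4))
```

```text
bar [[0.6192, 0.0155, 0.092], [0.6333, -0.0763, 0.092]] mid [ 0.6263 -0.0304  0.092 ] len 0.0929 yaw 0.152
bar [[0.6202, 0.0186, 0.092], [0.6351, -0.0739, 0.092]] mid [ 0.6277 -0.0277  0.092 ] len 0.0937 yaw 0.159
flange [ 0.4921 -0.3217  0.042 ]
stem top T [ 0.4946 -0.3231  0.09  ] S [ 0.494  -0.3205  0.09  ]
stem base S (z.046) [ 0.4896 -0.3187  0.046 ]
```

```bash
python3 -m jog '[0,0,-0.982,0.408,-0.506,0,0.03,0,0,-0.982,0.408,-0.506,0,0.03,0,0,-0.982,0.408,-0.506,0,0.03,0,0,-0.982,0.408,-0.506,0,0.03,0,0,-0.982,0.408,-0.506,0,0.03]' 15
```

```text
time_s: 0.8
ee_pos: [0.377, 0.2807, 0.2469]
tcp_rot: [0.559, 0.829, 0.0, 0.0]
contact_force: [0.9, 0.5, 1.1]
opening: 0.0505
```

```bash
python3 -m jog '[0,0,-0.23,0.25,-0.31,0,0.03,0,0,-0.23,0.25,-0.31,0,0.03,0,0,-0.23,0.25,-0.31,0,0.03,0,0,-0.23,0.25,-0.31,0,0.03,0,0,-0.23,0.25,-0.31,0,0.03]'
```

```text
time_s: 1.3
ee_pos: [0.5341, 0.0859, 0.2468]
tcp_rot: [0.648, 0.761, 0.0, 0.0]
contact_force: [0.7, 0.6, 0.7]
opening: 0.0299
```

```bash
python3 -m jog '[0,0,0,0.093,-0.115,0,0.03,0,0,0,0.093,-0.115,0,0.03,0,0,0,0.093,-0.115,0,0.03,0,0,0,0.093,-0.115,-0.05,0.03,0,0,0,0.093,-0.115,-0.1,0.03]'
```

```text
time_s: 1.8
ee_pos: [0.6271, -0.0286, 0.1458]
tcp_rot: [0.649, 0.761, 0.001, 0.001]
contact_force: [-0.3, 0.5, -0.5]
opening: 0.0297
```

```bash
python3 -m jog '[0,0,0,0,0,-0.02,0.03,0,0,0,0,0,-0.035,0.03,0,0,0,0,0,-0.05,0.03,0,0,0,0,0,-0.063,0.03,0,0,0,0,0,-0.063,0.03]'; python3 -c "
from h import *
b=shot('side');cv2.imwrite('pics/s1.png',cv2.resize(b['frame'][120:260,150:350],None,fx=3,fy=3))"
```

```text
time_s: 2.3
ee_pos: [0.6254, -0.027, 0.082]
tcp_rot: [0.648, 0.761, -0.001, -0.001]
contact_force: [-0.1, -0.0, -0.5]
opening: 0.0303
```

View pics/s1.png

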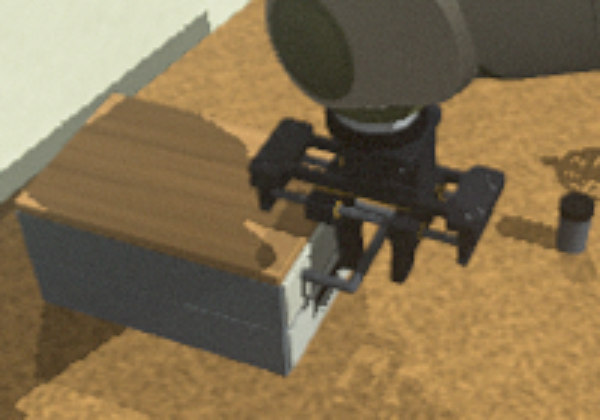

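The fingers straddle the bar: crop (350,240) is behind it and (400,260) in front. Closing the grip now.

```bash
python3 -m jog '[0,0,0,0,0,0,0.004,0,0,0,0,0,0,0.004,0,0,0,0,0,0,0.004,0,0,0,0,0,0,0.004,0,0,0,0,0,0,0.004]' 15
```

```text
time_s: 2.85
ee_pos: [0.6267, -0.0273, 0.0846]
tcp_rot: [0.648, 0.761, 0.0, 0.001]
contact_force: [1.1, -0.4, 6.5]
opening: 0.0095
```

```bash
python3 -m jog '[0,0,0,-0.01,-0.0016,0,0.004,0,0,0,-0.025,-0.004,0,0.004,0,0,0,-0.040,-0.0063,0,0.004,0,0,0,-0.054,-0.0085,0,0.004,0,0,0,-0.069,-0.0109,0,0.004]'
python3 -m jog '[0,0,0,-0.015,-0.0024,0,0.004,0,0,0,-0.03,-0.0047,0,0.004,0,0,0,-0.044,-0.007,0,0.004,0,0,0,-0.054,-0.0085,0,0.004,0,0,0,-0.060,-0.0095,0,0.004]'
```

```text
time_s: 3.35
ee_pos: [0.5575, -0.0388, 0.0846]
tcp_rot: [0.648, 0.761, 0.0, 0.002]
contact_force: [3.3, -3.0, 4.5]
opening: 0.0091
time_s: 3.85
ee_pos: [0.4975, -0.0489, 0.0846]
tcp_rot: [0.648, 0.761, -0.0, 0.002]
contact_force: [2.8, -6.6, 2.7]
opening: 0.0092
```

```bash
python3 -m jog '[0,0,0,-0.003,-0.0004,0,0.004,0,0,0,-0.006,-0.0008,0,0.004,0,0,0,-0.008,-0.001,0,0.004,0,0,0,-0.008,-0.001,0,0.004,0,0,0,-0.008,-0.001,0,0.004]'
```

```text
time_s: 4.35
ee_pos: [0.4944, -0.0495, 0.0848]
tcp_rot: [0.649, 0.761, 0.004, 0.006]
contact_force: [30.9, 0.8, -14.4]
opening: 0.0096
```

At the stop, with 31 N on the wrist. I'll relax the pull, open and go up.

```bash
python3 -m jog '[0,0,0,0.004,0.0005,0,0.004,0,0,0,0.005,0.0006,0,0.03,0,0,0,0.005,0.0006,0,0.03,0,0,0,0.005,0.0006,0,0.03,0,0,0,0.005,0.0006,0,0.03]'
python3 -m jog '[0,0,0,0,0,0.03,0.03,0,0,0,0,0,0.07,0.03,0,0,0,0,0,0.115,0.03,0,0,0,0,0,0.15,0.03,0,0,0,0,0,0.15,0.03]'
```

```text
time_s: 4.85
ee_pos: [0.4937, -0.0478, 0.0836]
tcp_rot: [0.648, 0.761, -0.0, -0.0]
contact_force: [0.3, -0.9, 0.3]
opening: 0.0297
time_s: 5.35
ee_pos: [0.4954, -0.0483, 0.2381]
tcp_rot: [0.648, 0.761, 0.001, 0.004]
contact_force: [0.3, 0.6, 0.0]
opening: 0.0299
```

```bash
python3 -m jog '[0,0,0,-0.001,-0.05,0,0.05,0,0,0,-0.001,-0.1,0,0.05,0,0,0,-0.001,-0.15,0,0.05,0,0,0,-0.001,-0.2,0,0.05,0,0,0,-0.001,-0.25,0,0.05]'
python3 -m jog '[0,0,0,-0.001,-0.023,-0.03,0.05,0,0,0,-0.001,-0.023,-0.075,0.05,0,0,0,-0.001,-0.023,-0.1,0.05,0,0,0,-0.001,-0.023,-0.1,0.05,0,0,0,-0.001,-0.023,-0.1,0.05]'
python3 - <<'E'
from h import *
a=shot('top');b=shot('side');np.savez('st.npz',a=a['frame'],b=b['frame'])
for n,c in(('t',a),('s',b)):
  h=cv2.cvtColor(c['frame'],cv2.COLOR_BGR2HSV);m=(((h[...,0]<6)|(h[...,0]>172))&(h[...,1]>150)&(h[...,2]>60)).astype(np.uint8)
  k,l,s,ce=cv2.connectedComponentsWithStats(m)
  for i in range(1,k):
    if s[i,4]>4: print(n,s[i].tolist(),ce[i].round(1))
A=cv2.resize(a['frame'][150:270,230:430],None,fx=4,fy=4,interpolation=cv2.INTER_CUBIC);cv2.imwrite('pics/t2.png',A)
B=cv2.resize(b['frame'][110:260,200:400],None,fx=4,fy=4,interpolation=cv2.INTER_CUBIC);cv2.imwrite('pics/s2.png',B)
E
```

```text
time_s: 5.85
ee_pos: [0.4924, -0.2997, 0.2325]
tcp_rot: [0.648, 0.761, 0.0, -0.001]
contact_force: [0.4, 0.7, -0.0]
opening: 0.0501
time_s: 6.35
ee_pos: [0.4922, -0.3209, 0.134]
tcp_rot: [0.648, 0.761, 0.0, -0.0]
contact_force: [1.5, -0.8, 0.5]
opening: 0.05
t [291, 207, 5, 5, 20] [292.8 208.8]
s [283, 204, 5, 12, 47] [285.  210.1]
```

View pics/t2.png

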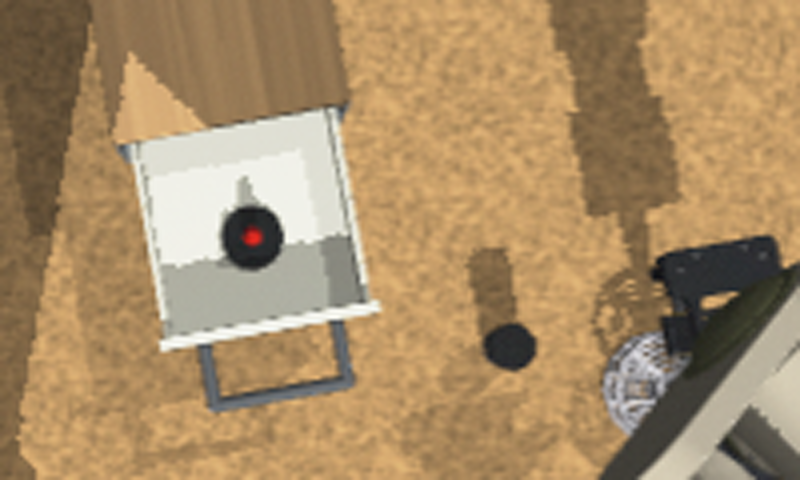

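View pics/s2.png

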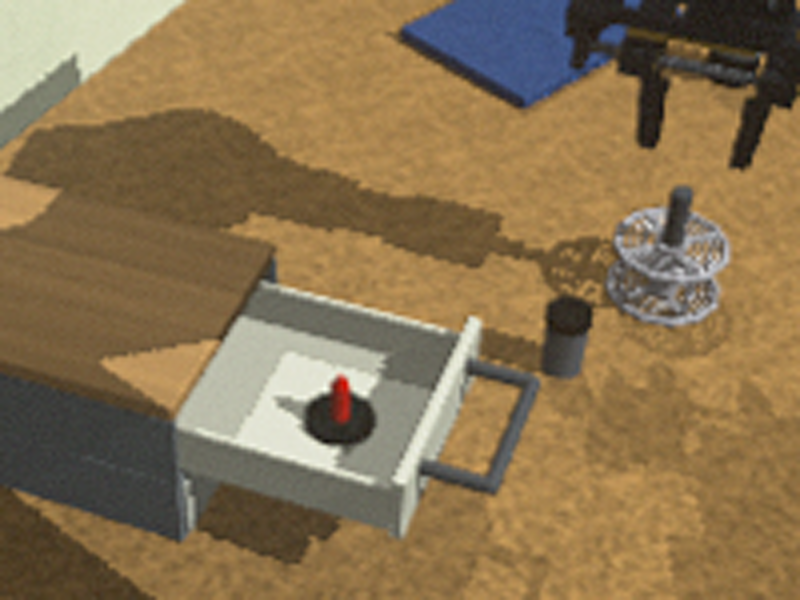

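The tray is fully open. The red spindle is at (292.8,208.8) in the top view and its tip at (285,204) in the side view. The fingers straddle the stem, so I'll descend and measure the spindle.

```bash
python3 -m jog '[0,0,0,0.001,0,-0.03,0.05,0,0,0,0.001,0,-0.05,0.05,0,0,0,0.001,0,-0.065,0.05,0,0,0,0.001,0,-0.072,0.05,0,0,0,0.001,0,-0.072,0.05]'
python3 - <<'E'
from h import *
a=shot('top');b=shot('side')
print('T z.095',onz(a,(292.8,208.8),.095).round(4))
print('S tip',onz(b,(285.2,204.5),.1).round(4),'S mid',onz(b,(285,210.1),.081).round(4))
u=np.array([np.cos(.157),np.sin(.157)]);print('from bar',np.array([.4944,-.0495])+.108*u, 'base-disc T', onz(a,(230+252/4,150+237/4),.065).round(4))
o1,d1=ray(a,(292.8,208.8));o2,d2=ray(b,(285,207.5))
A=np.stack([d1,-d2],1);t=np.linalg.lstsq(A,o2-o1,rcond=None)[0];print((o1+d1*t[0]).round(4),(o2+d2*t[1]).round(4))
E
```

```text
time_s: 6.95
ee_pos: [0.4933, -0.321, 0.0621]
tcp_rot: [0.648, 0.761, -0.0, 0.0]
contact_force: [-1.1, 1.2, 0.7]
opening: 0.0502
T z.095 [ 0.599  -0.0333  0.095 ]
S tip [ 0.5984 -0.03    0.1   ] S mid [ 0.5985 -0.0299  0.081 ]
from bar [ 0.60107169 -0.03261357] base-disc T [ 0.5997 -0.0342  0.065 ]
[ 0.5996 -0.0334  0.0862] [ 0.6004 -0.033   0.0862]
```

```bash
python3 -m jog '[0,0,0,0,0,0,0.008,0,0,0,0,0,0,0.008,0,0,0,0,0,0,0.008,0,0,0,0,0,0,0.008,0,0,0,0,0,0,0.008]' 25; python3 -m jog '[0,0,0,0,0,0.01,0.008,0,0,0,0,0,0.03,0.008,0,0,0,0,0,0.06,0.008,0,0,0,0,0,0.09,0.008,0,0,0,0,0,0.12,0.008]'; python3 -m jog '[0,0,0,0,0,0.02,0.008,0,0,0,0,0,0.03,0.008,0,0,0,0,0,0.03,0.008,0,0,0,0,0,0.03,0.008,0,0,0,0,0,0.03,0.008]'
python3 -c "
from h import *
b=shot('side');cv2.imwrite('pics/s3.png',cv2.resize(b['frame'][60:260,200:460],None,fx=3,fy=3))"
```

```text
time_s: 7.55
ee_pos: [0.4932, -0.321, 0.0618]
tcp_rot: [0.648, 0.761, 0.0, 0.0]
contact_force: [1.6, 0.5, 1.7]
opening: 0.0154
time_s: 8.05
ee_pos: [0.4929, -0.3208, 0.1834]
tcp_rot: [0.648, 0.761, -0.0, -0.0]
contact_force: [0.4, -0.4, -1.8]
opening: 0.0147
time_s: 8.55
ee_pos: [0.4928, -0.3207, 0.2104]
tcp_rot: [0.648, 0.761, 0.0, -0.001]
contact_force: [0.1, -0.1, -1.7]
opening: 0.015
```

View pics/s3.png

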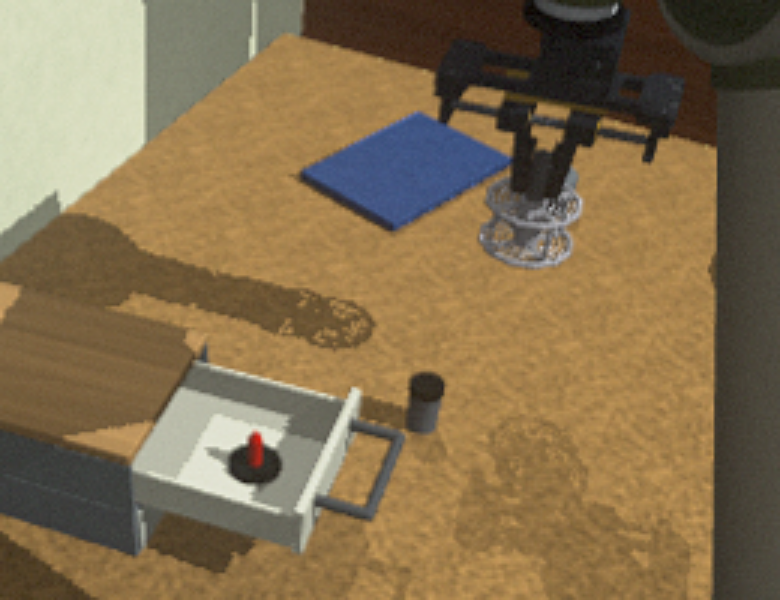

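The reel is held and level, about 0.148 m up. Carrying it over now at that height.

```bash
python3 -m jog '[0,0,0,0.007,0.019,0.01,0.008,0,0,0,0.019,0.051,0.01,0.008,0,0,0,0.031,0.085,0.01,0.008,0,0,0,0.043,0.118,0.01,0.008,0,0,0,0.055,0.15,0.01,0.008]'; python3 -m jog '[0,0,0,0.012,0.033,0,0.008,0,0,0,0.024,0.066,0,0.008,0,0,0,0.036,0.099,0,0.008,0,0,0,0.045,0.125,0,0.008,0,0,0,0.051,0.139,0,0.008]'; python3 -m jog '[0,0,0,0,0,0,0.008,0,0,0,0,0,0,0.008,0,0,0,0,0,0,0.008,0,0,0,0,0,0,0.008,0,0,0,0,0,0,0.008]'
python3 -c "
from h import *
b=shot('side');cv2.imwrite('pics/s4.png',cv2.resize(b['frame'][110:250,200:360],None,fx=5,fy=4.25) if 0 else cv2.resize(b['frame'][120:240,210:360],None,fx=5,fy=5,interpolation=cv2.INTER_CUBIC))
print(ctrl.observe()['ee_pos'],ctrl.observe()['contact_force'])"
```

```text
time_s: 9.1
ee_pos: [0.5483, -0.1695, 0.221]
tcp_rot: [0.648, 0.761, -0.0, -0.001]
contact_force: [-0.1, -1.1, -1.6]
opening: 0.015
time_s: 9.6
ee_pos: [0.5993, -0.03, 0.221]
tcp_rot: [0.648, 0.762, -0.0, -0.001]
contact_force: [-0.4, -0.4, -2.5]
opening: 0.015
time_s: 10.1
ee_pos: [0.599, -0.0327, 0.2218]
tcp_rot: [0.649, 0.761, -0.0, 0.0]
contact_force: [0.1, 0.1, -1.1]
opening: 0.0154
[ 0.59901994 -0.03258886  0.22178098] [ 0.45572873 -0.21913982 -1.16259217]
```

View pics/s4.png

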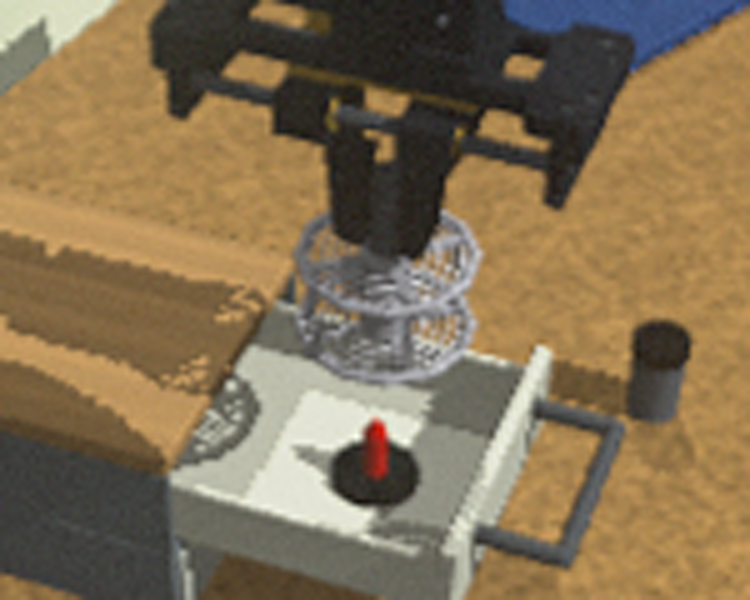

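The reel hangs above the spindle: lower flange spans crop x 296 to 474 with its bottom at y 383, and the spindle tip is at (376,422). I'll compare these with a projection.

Run:
```python
from h import *
b=shot('side')
e=ctrl.observe()['ee_pos'];t=np.linspace(0,6.283,90)
def ext(x,y,z,r=.042):
    p=proj(b,np.c_[x+r*np.cos(t),y+r*np.sin(t),0*t+z]);return np.r_[p[:,0].min(),p[:,0].max(),p[:,1].max()].round(1)
z=e[2]-.0620
for dx,dy in((0,0),(.005,0),(0,.005)): print(dx,dy,'low',ext(e[0]+dx,e[1]+dy,z+.001),'up',ext(e[0]+dx,e[1]+dy,z+.045-.001))
print('lower z+5mm',ext(e[0],e[1],z+.006))
print('seen low 269.2 304.8 196.6  up 269.2 306.4 182.4')
print('tip proj of spindle est', proj(b,[[.599,-.032,.1]]).round(1),'seen',210+376/5,120+421/5)
f=b['frame'];m=((f.min(2)>150)).astype(np.uint8)
```

```text
0 0 low [267.6 304.3 197.5] up [267.4 305.3 182.9]
0.005 0 low [265.8 302.3 196.7] up [265.4 303.3 182.1]
0 0.005 low [266.5 303.2 198.8] up [266.2 304.2 184.2]
lower z+5mm [267.6 304.4 195.8]
seen low 269.2 304.8 196.6  up 269.2 306.4 182.4
tip proj of spindle est [[285.4 203.9]] seen 285.2 204.2
```

Run:
```python
from h import *
b=shot('side');f=b['frame'];f0=np.load('st.npz')['b']
d=np.abs(f.astype(int)-f0).max(2)
m=(d>25).astype(np.uint8)
w=m[155:205,262:312]
for i in range(10,50,1): print(155+i,''.join('#' if v else '.' for v in w[i]))
```

```text
165 .........#####.####################.##############
166 ........####..####################################
167 ........####.#.###################.###############
168 .......####..#.###################################
169 #......####.#..###################################
170 #####.#####.#.#..#.###############################
171 ######.####.######################################
172 ###############################.##.###############
173 ####################################.#############
174 ######.#############################.#######..####
175 ######..###################################.......
176 ######..###################################.......
177 ######...#################################........
178 #####....################################.........
179 .###....#################################.........
180 .##.....####.#############################........
181 .##....###################################........
182 .#......#####..############################.......
183 ........###.#.####.########################.......
184 .......##.#.#.#.######################.#####......

[... 399 characters left out ...]
...#####..###....###.#########..........
193 ............###.#.##.#.........#######............
194 .............####..#######..#########.............
195 ...............######..############...............
196 ...................######.###.....................
197 ........................#.........................
198 ..................................................
199 ..................................................
200 ..................................................
201 ..................................................
202 ..................................................
203 ..................................................
204 ..................................................
```

The side view puts the reel about (-1.7,-3.4) mm from the spindle. I'll shift it (+1.5,+2.5) mm and descend until it is about 12 mm above the tip.

```bash
python3 -m jog '[0,0,0,0.0015,0.0025,-0.006,0.008,0,0,0,0.0015,0.0025,-0.018,0.008,0,0,0,0.0015,0.0025,-0.031,0.008,0,0,0,0.0015,0.0025,-0.042,0.008,0,0,0,0.0015,0.0025,-0.048,0.008]'; python3 -m jog '[0,0,0,0,0,0,0.008,0,0,0,0,0,0,0.008,0,0,0,0,0,0,0.008,0,0,0,0,0,0,0.008,0,0,0,0,0,0,0.008]'
python3 - <<'E'
from h import *
b=shot('side');f=b['frame'];f0=np.load('st.npz')['b']
cv2.imwrite('pics/s5.png',cv2.resize(f[145:225,235:335],None,fx=7,fy=7,interpolation=cv2.INTER_CUBIC))
e=ctrl.observe()['ee_pos'];print(e)
t=np.linspace(0,6.283,90)
p=lambda z:proj(b,np.c_[e[0]+.042*np.cos(t),e[1]+.042*np.sin(t),0*t+z])
for z in(e[2]-.061,e[2]-.018):
  q=p(z);print(q[:,0].min(),q[:,0].max(),q[:,1].max())
m=np.abs(f.astype(int)-f0).max(2)>25
w=m[180:216,262:312]
for i in range(10,36): print(180+i,''.join('#' if v else '.' for v in w[i]))
E
```

```text
time_s: 10.75
ee_pos: [0.6001, -0.0294, 0.1719]
tcp_rot: [0.648, 0.761, -0.001, -0.001]
contact_force: [-0.5, -0.2, -1.0]
opening: 0.0151
time_s: 11.25
ee_pos: [0.6007, -0.0295, 0.174]
tcp_rot: [0.648, 0.761, 0.0, 0.0]
contact_force: [-0.1, 0.2, -0.9]
opening: 0.0151
[ 0.60067357 -0.02947312  0.17395601]
266.69452735324916 302.0344387345128 213.05196590513415
266.39315913088876 302.92759400563574 199.54770655444474
190 ..................###..#.###.#####.#.#..#.........
191 .......##...##...#..####.#####.#####.####.........
192 .......#######.....#.######.####.########.........
193 .......#########.....##...#####.########..........
194 .......##############..##.########.#####..........
195 .......#############...######.#########...........
196 .......#######.############.############..........
197 ####...###.############.####.###########..........
198 ##.####################............#.####.........
199 #..###.#######.#.########.#####.##.#.####.........
200 #######.#####################...#..#.#.###........
201 ###...#######################.....##.####.........
202 #####..###########.###########..#.##.####.........
203 ###################.###########...######..........
204 ##..#############.###.#########.###.####..........
205 ###...###############.#######..#.#.#.###..........
206 ##############################.#...####...........
207 ###############################...####............
208 #######.############.###########.####.............
209 #######....#####.##########...#####...............
210 #####.......######################................
211 ####..#.........###############...................
212 .#####.###..........#########.....................
213 .####.##.##.......................................
214 .####.####.#......................................
215 ..#####...####....................................
```

View pics/s5.png

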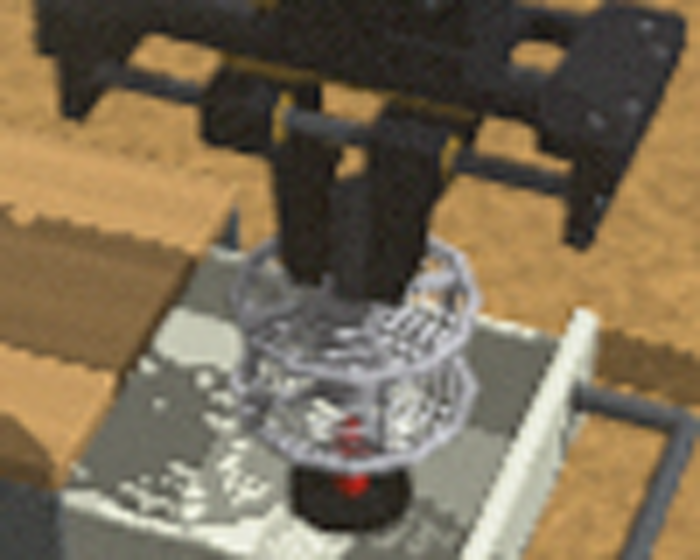

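Crop check: the lower flange spans x 240 to 478, centred over the spindle at x 352 to about 2 mm. Both flanges have the same offset, so the reel is level. A last check on the bystanders, then I hand in.

Run:
```python
from h import *
b=shot('side')['frame'];b0=cv2.imread('pics/s0.png');a=shot('top')['frame'];a0=cv2.imread('pics/t0.png')
def cap(f,u,v,r=10):
    M=cv2.moments((f[v-r:v+r+1,u-r:u+r+1].max(2)<50).astype(np.uint8),True);return np.round((u-r+M['m10']/M['m00'],v-r+M['m01']/M['m00']),1) if M['m00'] else None
for n,u,v in(('c0',203,230),('c1',203,274),('c2',358,237),('crank',173,252)): print(n,cap(a0,u,v),cap(a,u,v))
for n,u,v in(('c0 s',247,305),('c1 s',299,333),('c2 s',342,190)): print(n,cap(b0,u,v),cap(b,u,v))
o=ctrl.observe();print(o['time_s'],o['ee_pos'],o['contact_force'],o['opening'],abs(o['joint_vel']).max())
print(ctrl.hand_in())
```

```text
c0 [202.7 229.9] [202.4 230. ]
c1 [202.3 274.1] [202.5 274. ]
c2 [357.  236.3] [357.1 236.3]
crank [174.2 251.8] [174.6 251.2]
c0 s [245.8 305.9] [246.2 306. ]
c1 s [297.8 334.9] [298.1 334.6]
c2 s [341.7 189.5] [341.6 189.8]
11.4 [ 0.60063825 -0.02945795  0.17384035] [-0.42455087  0.02507064 -1.93781352] 0.014935367883928768 0.0016374043543943065
the job is handed in; nothing more can be done
None
```

I pulled the tray open by its handle until it hit its stop, lifted the reel by its stem and carried it across at about 0.15 m. The job is handed in at 11.4 s with the arm still holding the reel over the spindle; hand-in gave no verdict.

- **Tray:** the pull ended against the stop with 31 N on the wrist, and the later pictures show it fully open.
- **Reel grip and height:** it was held still at a 15 mm opening, with about 1.9 N of load on the wrist. Its underside is about 12 mm above the spindle tip, worked out from the tool height at the moment of gripping.
- **Centring:** the last side view puts the reel's axis within about 2 mm of the spindle, with both flanges level.
- **Bystanders:** the canisters and crank moved less than 1 pixel (about 3 mm) from their starting positions.

**Disagreement:** the side view put the reel about 3 mm away from where the tool's position implied. I followed the picture and shifted the reel by 1.5 mm in x and 2.5 mm in y. The top camera could not confirm this because the arm was in the way, but either reading is inside the 7 mm limit.

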